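# Turn the reversed pen tray round in its desk sleeve

### The job

The blue pen tray has been put into its wooden sleeve back to front, with its red knob at the inner end. Draw it right out, turn it round, and slide it back in knob outwards, pressing it past the roller catch until it snaps fully home against the back of the sleeve. Keep the tray upright so nothing spills, and leave the other things on the desk where they are.

Things in the scene. Friction and masses are not known exactly. Their poses are not given: they have to be found in the camera images.
- sleeve_mouth (a point): Centre of the mouth of the wooden sleeve (clear roof), at floor level, 8 mm above the desk. Fixed. x points level into the sleeve, z up. Inside 58 mm wide, 46 high, 140 deep; the mouth flares to about 66 mm in the first 15 mm. Outside 70 mm wide (80 at the flare); roof top 58 mm above the desk, black catch housing at the back 72 mm. The tray seats with its centre 70 mm inside this mouth.
- sleeve_back (a point): Centre of the inner face of the sleeve's closed back, at floor level, 140 mm from the mouth. Same axes. The sleeve stands on a board 90 mm wide, 8 mm thick, whose top is the sleeve's floor; it runs on, bare and level, to 185 mm in front of the mouth, so the tray can stand and slide on it.
- tray_center (a point): Centre of the body of the loose blue tray, 21 mm above its underside. 140 mm long (x), 54 wide, 42 high, open on top, walls 4, 0.17 to 0.34 kg, contents fixed in it. +x points to the plain back end, -x to the yellow front face with the red knob. At the start the plain end juts 40 to 55 mm out of the mouth. Seated: +x into the sleeve, back end against the sleeve's back, front flush with the mouth.
- tray_knob (a point): Outer end of the tray's red round knob: 16 mm in diameter, sticks 20 mm straight out of the middle of the yellow front face, axis 22 mm above the tray's underside. This point is 90 mm from tray_center towards the tray's -x. Seated, only the knob is outside the sleeve.
- catch (a joint): Lift in m of the sprung roller under the sleeve's roof near the back. 0 = down. From 13 mm before home the top of the tray's rear wall lifts it about 2 mm against a push of 7 to 14 N; past 6 mm before home it drops inside the tray and the resistance falls suddenly. With the tray home it reads under 0.001.
- calculator_mid (a point): Bystander, to be left alone: grey pocket calculator, 85 x 130 x 18 mm. Point on its middle axis, 10 mm above the desk.
- mug_mid (a point): Bystander, to be left alone: white mug, 80 mm across, 90 mm high. Point on its middle axis, 10 mm above the desk.
- stapler_mid (a point): Bystander, to be left alone: red and black stapler, 150 x 34 x 45 mm. Point on its middle axis, 10 mm above the desk.
- paperweight_mid (a point): Bystander, to be left alone: round black paperweight, 66 mm across, 35 mm high. Point on its middle axis, 10 mm above the desk.
- glue_mid (a point): Bystander, to be left alone: white glue bottle with a green cap, 40 mm across, 110 mm high. Point on its middle axis, 10 mm above the desk.
- sticky_notes_mid (a point): Bystander, to be left alone: block of yellow sticky notes, 76 x 76 x 20 mm. Point on its middle axis, 10 mm above the desk.
- pen_pot_mid (a point): Bystander, to be left alone: orange pot of pens, 76 mm across, pens to 165 mm high. Point on its middle axis, 10 mm above the desk.

How it is judged:
By the outcome, as a careful person would: the job done as asked, in the order asked, and still so for the second after the job is handed in, with the robot touching nothing.
It also fails if it takes over 61 s, if anything falls off the work surface, if the arm or the gripper's body presses on something with over 40 N, if the wrist force passes 120 N, or if a joint passes its speed limit or range.

### The arm

A 6-joint arm with a two-finger parallel gripper is mounted at the origin on the work surface. World frame = base frame: x ahead of the robot, y to its left, z up, the work surface at z = 0. Lengths are in m, angles in rad, forces in N, time in s.
With the tool pointing down it reaches from about 0.35 to 0.975 m from the base axis. Payload 7.1 kg.
Tool frame: the origin (TCP) lies midway between the tips of the shut fingers; the grasp point (between the pads) lies 19 mm behind it; z points along the fingers, y is the direction in which the jaws open and shut (so a half turn about z gives the same grasp; the last joint's range is limited). The gripper opens to 88 mm and grips with 3 to 60 N. Pads are 20 mm wide; open, the fingers measure 115 mm over their backs; the gripper's body (75 mm by 178 mm) begins 61 mm behind the grasp point.
Start: joints at [-1.191, 0.423, 1.63, -0, 1.089, -0.019], TCP at [0.243, -0.576, 0.223] pointing down, gripper open.
Joint ranges: [-3, 3], [-0.9, 2.11], [0.09, 2.58], [-1.31, 4.45], [0.11, 2.69], [-2.54, 2.54]. Speed limits (rad/s): [2.39, 2.39, 3.01, 3.14, 3.14, 3.14].

### API

Orientations are given as [roll, pitch, yaw] about the fixed x, y, z axes, in that order (R = Rz(yaw) Ry(pitch) Rx(roll)).
In Python, from cell import bot gives the robot as it stands.
- The arm moves only by the tool jog_arm, never from a script. Its argument "commands" is a list of rows, each a list of 5 numbers: the shift along the tool's x, y, z in units of 40 mm (1.0 is 40 mm), then the turn about the tool's z in units of 6 degrees (1.0 is 6 degrees), then the opening in per cent of the stroke, from 0 (shut) to 100 (fully open). In form: [[dx, dy, dz, roll, claw], ...]. A call has 1 to 5 rows; each row is the pose to reach, as a shift and turn from the pose measured when the call began, along the tool's axes at that moment; what a row does not reach only later rows make up. A row lasts 1/12 s, in which the tool goes at most 41.7 mm and 7.16 degrees, less where a joint would pass 70% of its speed; a pose out of reach is approached as far as the arm can. A call with a gripper value outside its range is refused whole. The fingers move at their own pace and stop on an object; the grip force is fixed at half the most. Time passes only in rows, so rows that repeat a pose let the fingers close. It gives the time, the measured TCP pose, the force and the opening at its end, in the units of the state.
- bot.get_state(): the state, without advancing time (a new reading comes with each control period).
- bot.capture(name): name is "side" or "top"; returns a dict with "frame" (420x560x3 uint8, red, green, blue), "range_z" (420x560 float32, m along the optical axis (not along the pixel's ray), 0 where there is no reading), "intrinsics" (3x3 intrinsics, pixels), "dist_coeffs" ([k1, k2, p1, p2, k3] as OpenCV has them; the pictures are not rectified), "origin" and "rotation" of the camera in the world. Camera axes: x right, y down, z forward; pixel columns grow to the right and rows downward; lengths in m; the calibration is good to about 2 mm. A picture is of the moment at which its call begins.
- bot.finish_job(): hands the job in, once; it reports no verdict.
The state is a dict: "time": time; "qpos": joint angles; "joint_velocities": joint speeds; "tau": joint torques, N m; "tool_pos": TCP position; "tool_rot": TCP orientation; "ft_force": force on the tool from outside, world axes, zero at the start; "ft_torque": the same for the moment, N m; "gripper_width": finger opening in m.
Only numpy, scipy, OpenCV 4.12 (cv2) and the standard library are available. Lean on these libraries where they do the work, as an engineer would, in place of code of your own. Each camera call takes 0.05 s, during which the arm holds its last target.

## Working session

There is one attempt and no reset: what is moved stays moved. The work goes in short steps, Python scripts to look and compute and a tool call to move; the robot and the scene stay as the last step left them, time stands still between calls to the robot, and variables do not carry over. Pictures are saved under pics/ and viewed, and the job is handed in when it is done.

Besides the shell and the picture viewer there is one more tool, called after "Request:" as a command line: name --pt "numbers of a row" for each row, then --argument value for the rest. jog_arm: Moves the arm, as the interface text tells. Its arguments: {"type":"object","properties":{"commands":{"type":"array"}},"required":["commands"]}

```bash
mkdir -p pics; ls
python3 - <<'E'
from cell import bot
import cv2,numpy as np
s=bot.get_state();print(s)
for n in("side","top"):
    c=bot.capture(n);cv2.imwrite(f"pics/{n}0.png",c["frame"][:,:,::-1]);np.savez(f"pics/{n}0.npz",**c)
    print(n,c["intrinsics"],c["dist_coeffs"],c["origin"],c["rotation"])
E
```

```text
pics
{'time': 0.0, 'qpos': array([-1.19103619e+00,  4.23780741e-01,  1.63069837e+00, -2.00455212e-05,
        1.08858412e+00, -1.89828866e-02]), 'joint_velocities': array([ 0.00063223, -0.00136098, -0.00052571, -0.00079751,  0.00090102,
        0.00070765]), 'tau': array([ 3.66068844e-04, -5.44633734e+01, -2.73669434e+01,  6.43215235e-02,
        2.27039790e-02, -1.30974768e-04]), 'tool_pos': array([ 0.24248561, -0.57544159,  0.22193593]), 'tool_rot': array([-3.14012201e+00, -1.01712020e-05,  3.98752320e-01]), 'ft_force': array([ 0.16605209, -0.45339686,  0.51754273]), 'ft_torque': array([0.00242848, 0.00497235, 0.03168546]), 'gripper_width': 0.08777830120099721}
side [[489.7965459    0.         278.16359693]
 [  0.         489.7965459  207.95358849]
 [  0.           0.           1.        ]] [-0.1052923  0.         0.         0.         0.       ] [0.49614513 0.89095692 0.93914375] [-2.36535419  0.00806693 -3.04161791]
top [[541.50586501   0.         282.7059924 ]
 [  0.         541.50586501 202.83930283]
 [  0.           0.           1.        ]] [-0.21442681  0.          0.          0.          0.        ] [0.52628146 0.05727092 1.60093042] [-3.09303124e+00 -2.59816970e-03 -1.59450966e+00]
```

View pics/side0.png

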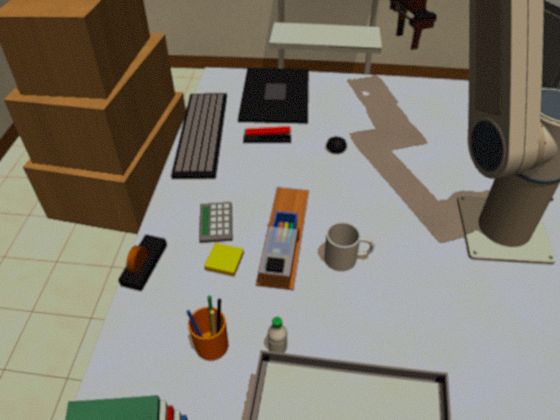

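View pics/top0.png

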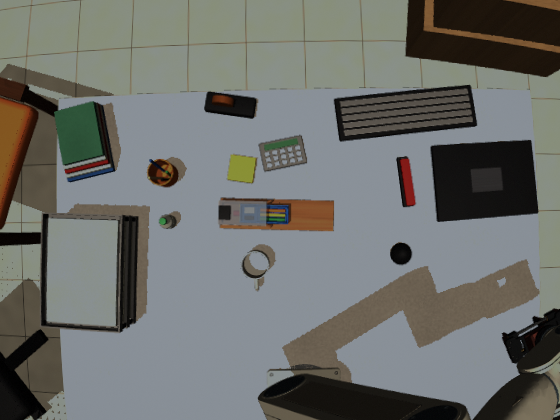

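```bash
cat > h.py <<'E'
import cv2,numpy as np
from scipy.spatial.transform import Rotation as R
def Rm(c):
    r=np.asarray(c["rotation"])
    return R.from_euler('xyz',r.ravel()).as_matrix() if r.size==3 else r
def ray(c,uv):
    p=cv2.undistortPoints(np.array(uv,float).reshape(-1,1,2),c["intrinsics"],c["dist_coeffs"]).reshape(-1,2)
    return np.c_[p,np.ones(len(p))]@Rm(c).T
def atz(c,uv,z):
    d=ray(c,uv);o=np.asarray(c["origin"]);return o+d*((z-o[2])/d[:,2])[:,None]
def cloud(c):
    h,w=c["range_z"].shape;v,u=np.mgrid[:h,:w]
    d=ray(c,np.c_[u.ravel(),v.ravel()])
    return (np.asarray(c["origin"])+d*c["range_z"].reshape(-1,1)).reshape(h,w,3)
def crop(c,x0,y0,x1,y1,k,fn):
    cv2.imwrite(fn,cv2.resize(np.ascontiguousarray(c["frame"][y0:y1,x0:x1,::-1]),None,fx=k,fy=k,interpolation=cv2.INTER_CUBIC))
E
python3 - <<'E'
from h import *
c=dict(np.load("pics/top0.npz"));crop(c,210,185,345,245,5.9,"pics/t1.png")
P=cloud(c)
for v in(190,196,200,206,214,222,228,233):
  print(v,[tuple(np.round(P[v,u]*1000).astype(int)) for u in (216,226,240,260,280,288,300,320,330,340)])
c=dict(np.load("pics/side0.npz"));crop(c,240,180,330,300,5,"pics/s1.png")
E
```

```text
190 [(np.int64(647), np.int64(248), np.int64(1)), (np.int64(646), np.int64(218), np.int64(3)), (np.int64(645), np.int64(177), np.int64(-1)), (np.int64(644), np.int64(118), np.int64(1)), (np.int64(642), np.int64(58), np.int64(0)), (np.int64(642), np.int64(35), np.int64(-2)), (np.int64(641), np.int64(-1), np.int64(-3)), (np.int64(639), np.int64(-60), np.int64(1)), (np.int64(639), np.int64(-90), np.int64(1)), (np.int64(638), np.int64(-119), np.int64(5))]
196 [(np.int64(629), np.int64(249), np.int64(0)), (np.int64(629), np.int64(220), np.int64(-8)), (np.int64(627), np.int64(178), np.int64(-2)), (np.int64(626), np.int64(118), np.int64(0)), (np.int64(625), np.int64(59), np.int64(-8)), (np.int64(624), np.int64(35), np.int64(-7)), (np.int64(623), np.int64(0), np.int64(4)), (np.int64(622), np.int64(-60), np.int64(-1)), (np.int64(621), np.int64(-89), np.int64(0)), (np.int64(620), np.int64(-119), np.int64(-1))]
200 [(np.int64(617), np.int64(249), np.int64(0)), (np.int64(613), np.int64(214), np.int64(57)), (np.int64(615), np.int64(177), np.int64(8)), (np.int64(613), np.int64(118), np.int64(11)),
[... 1853 characters left out ...]
64(61), np.int64(13)), (np.int64(529), np.int64(38), np.int64(9)), (np.int64(528), np.int64(2), np.int64(5)), (np.int64(527), np.int64(-57), np.int64(4)), (np.int64(526), np.int64(-87), np.int64(5)), (np.int64(525), np.int64(-116), np.int64(2))]
233 [(np.int64(519), np.int64(251), np.int64(2)), (np.int64(519), np.int64(220), np.int64(8)), (np.int64(518), np.int64(179), np.int64(3)), (np.int64(516), np.int64(121), np.int64(-6)), (np.int64(515), np.int64(61), np.int64(3)), (np.int64(514), np.int64(38), np.int64(-1)), (np.int64(514), np.int64(2), np.int64(-2)), (np.int64(512), np.int64(-57), np.int64(4)), (np.int64(511), np.int64(-86), np.int64(1)), (np.int64(511), np.int64(-116), np.int64(0))]
```

View pics/t1.png

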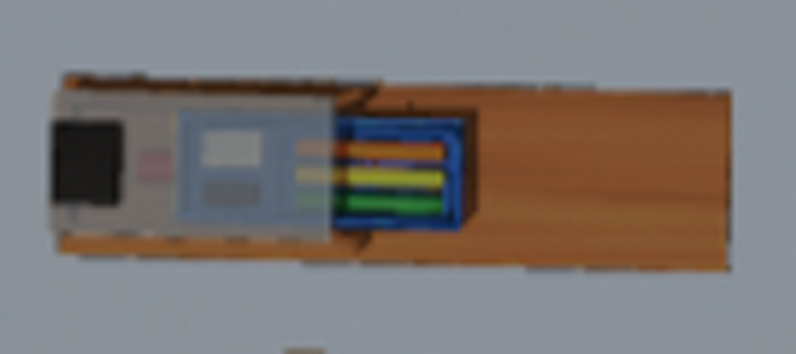

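View pics/s1.png

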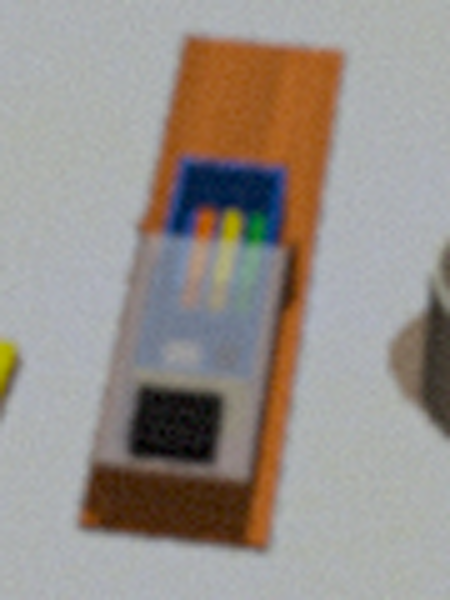

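Run:
```python
from h import *
c=dict(np.load("pics/top0.npz"))
T=lambda L:np.array(L)/5.9+[210,185]-0.4
def pr(n,L,z):print(n,(atz(c,T(L),z)*1000).round(1).tolist())
pr("board",[(731,90),(729,271),(57,253),(63,76)],.008)
pr("roof",[(334,99),(332,241),(50,230),(54,90)],.058)
pr("tray",[(464,117),(462,230),(340,228)],.050)
pr("catch",[(123,121),(123,206),(51,204),(51,121)],.072)
c=dict(np.load("pics/side0.npz"))
T=lambda L:np.array(L)/5+[240,180]-0.4
pr("S board",[(188,37),(344,50),(270,548),(80,527)],.008)
pr("S roof",[(140,232),(292,247),(252,480),(93,464)],.058)
pr("S tray",[(181,157),(286,170)],.050)
# bystanders
P=cloud(dict(np.load("pics/top0.npz")))
```

```text
board [[608.9, -98.8, 8.0], [518.4, -95.3, 8.0], [535.3, 240.0, 8.0], [623.8, 235.3, 8.0]]
roof [[606.4, 98.4, 58.0], [537.8, 101.0, 58.0], [546.2, 237.4, 58.0], [614.0, 234.2, 58.0]]
tray [[596.6, 35.7, 50.0], [541.7, 38.0, 50.0], [544.1, 97.2, 50.0]]
catch [[597.5, 199.6, 72.0], [556.8, 200.4, 72.0], [558.5, 235.1, 72.0], [598.3, 234.3, 72.0]]
S board [[605.7, -99.0, 8.0], [518.7, -96.5, 8.0], [533.5, 238.9, 8.0], [621.9, 235.5, 8.0]]
S roof [[609.0, 94.4, 58.0], [534.7, 97.4, 58.0], [542.3, 238.2, 58.0], [613.9, 236.0, 58.0]]
S tray [[595.3, 34.3, 50.0], [541.8, 38.5, 50.0]]
```

```bash
cat >> h.py <<'E'
# sleeve line: x = 0.5626+(y+0.0975)*0.0466 ; axis yaw
def lx(y): return 0.5627+(y+0.0975)*0.0466
YAW=np.pi/2-0.0466
def go(x,y,z,yaw=YAW):
    from cell import bot
    s=bot.get_state();r=R.from_euler('xyz',s['tool_rot']).as_matrix()
    d=r.T@(np.array([x,y,z])-s['tool_pos'])/0.04
    rt=R.from_euler('xyz',[np.pi,0,yaw]).as_matrix()
    tw=np.degrees((R.from_matrix(r.T@rt)).as_rotvec())/6
    print('t',round(s['time'],2),'pos',s['tool_pos'].round(4),'F',s['ft_force'].round(1),'w',round(s['gripper_width'],4),'q6',s['qpos'][5].round(2),'\n MOVE',d.round(2),'turn',tw.round(2))
E
python3 - <<'E'
from h import *
go(lx(.059),.059,.13)
P=cloud(dict(np.load("pics/top0.npz")))
m=(P[...,0]>.38)&(P[...,0]<.52)&(P[...,1]>0.03)&(P[...,1]<.22)&(P[...,2]>.075)
print(P[m].min(0),P[m].max(0),np.median(P[m],0))
m=(P[...,0]>.62)&(P[...,0]<.78)&(P[...,1]>-0.1)&(P[...,1]<.25)&(P[...,2]>.009)
print(P[m].min(0),P[m].max(0))
E
```

```text
t 0.1 pos [ 0.2425 -0.5755  0.222 ] F [-0.1  1.1 -0.4] w 0.0877 q6 -0.02 
 MOVE [ 13.7  -11.44   2.32] turn [-1.000e-02 -1.000e-02 -1.075e+01]
[0.38184702 0.09638293 0.07525636] [0.46736253 0.17509028 0.09589614] [0.42241783 0.13571645 0.08846908]
[ 0.62001507 -0.09176008  0.00904844] [0.77991149 0.24308541 0.03055666]
```

Request:
jog_arm --pt "13.7 -11.44 2.0 -10.75 100" --pt "13.7 -11.44 2.0 -10.75 100" --pt "13.7 -11.44 2.0 -10.75 100" --pt "13.7 -11.44 2.0 -10.75 100" --pt "13.7 -11.44 2.0 -10.75 100"

```text
time: 0.52
tool_pos: [0.3377, -0.39, 0.199]
tool_rot: [-3.141, -0.001, 1.029]
ft_force: [1.6, -0.8, -0.2]
gripper_width: 0.0878
```

```bash
python3 -c "
from h import *
go(lx(.059),.059,.13)"
```

```text
t 0.52 pos [ 0.3377 -0.39    0.199 ] F [ 1.6 -0.8 -0.2] w 0.0878 q6 -0.34 
 MOVE [12.61 -0.81  1.74] turn [-0.01 -0.01 -4.73]
```

Request:
jog_arm --pt "12.61 -0.81 1.74 -4.73 100" --pt "12.61 -0.81 1.74 -4.73 100" --pt "12.61 -0.81 1.74 -4.73 100" --pt "12.61 -0.81 1.74 -4.73 100" --pt "12.61 -0.81 1.74 -4.73 100"

```text
time: 0.93
tool_pos: [0.4324, -0.2065, 0.1708]
tool_rot: [-3.141, -0.001, 1.531]
ft_force: [1.1, -0.7, -0.1]
gripper_width: 0.0877
```

```bash
python3 -c "
from h import *
go(lx(.059),.059,.13)"
```

```text
t 0.93 pos [ 0.4324 -0.2065  0.1708] F [ 1.1 -0.7 -0.1] w 0.0877 q6 -0.43 
 MOVE [6.77 3.18 1.03] turn [-0.01 -0.01  0.07]
```

Request:
jog_arm --pt "6.77 3.18 1.03 0.07 100" --pt "6.77 3.18 1.03 0.07 100" --pt "6.77 3.18 1.03 0.07 100" --pt "6.77 3.18 1.03 0.07 100" --pt "6.77 3.18 1.03 0.07 100"

```text
time: 1.35
tool_pos: [0.5271, -0.0229, 0.1424]
tool_rot: [-3.141, -0.001, 1.524]
ft_force: [1.0, -1.1, -0.0]
gripper_width: 0.0878
```

```bash
python3 -c "
from h import *
go(lx(.059),.059,.13)"
```

```text
t 1.35 pos [ 0.5271 -0.0229  0.1424] F [ 1.  -1.1 -0. ] w 0.0878 q6 -0.02 
 MOVE [2.1  0.98 0.31] turn [-0.01 -0.01 -0.  ]
```

Request:
jog_arm --pt "2.1 0.98 0.31 0 100" --pt "2.1 0.98 0.31 0 100" --pt "2.1 0.98 0.31 0 100" --pt "2.1 0.98 0.31 0 100" --pt "2.1 0.98 1.0 0 100"

```text
time: 1.77
tool_pos: [0.5732, 0.0598, 0.1058]
tool_rot: [3.135, -0.002, 1.526]
ft_force: [1.2, -0.2, 0.5]
gripper_width: 0.0879
```

Run:
```python
from h import *
from cell import bot
go(lx(.059),.059,.02)
for n in("side","top"):
    c=bot.capture(n);np.savez(f"pics/{n}1.npz",**c)
    crop(c,*((220,160,340,300) if n=="side" else (200,170,350,260)),4 if n=="side" else 5,f"pics/{n}1.png")
```

```text
t 1.77 pos [0.5732 0.0598 0.1058] F [ 1.2 -0.2  0.5] w 0.0879 q6 0.13 
 MOVE [-0.03 -0.09  2.15] turn [ 0.06 -0.02  0.02]
```

View pics/side1.png

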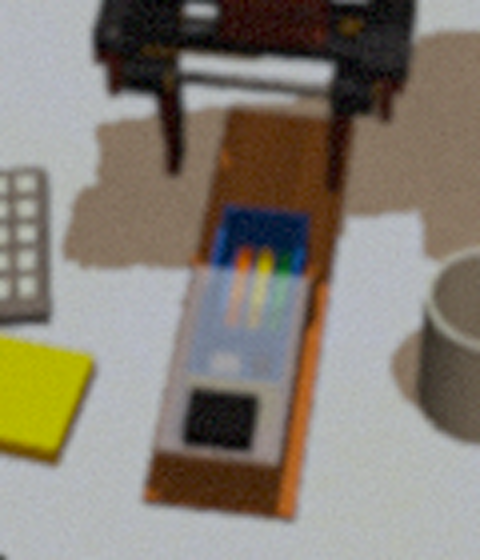

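Request:
jog_arm --pt "-0.03 -0.09 1.0 0 100" --pt "-0.03 -0.09 1.8 0 100" --pt "-0.03 -0.09 2.15 0 100" --pt "-0.03 -0.09 2.15 0 100" --pt "-0.03 -0.09 2.15 0 50"

```text
time: 2.28
tool_pos: [0.5621, 0.0558, 0.0141]
tool_rot: [-3.133, 0.0, 1.522]
ft_force: [0.8, -0.2, 0.4]
gripper_width: 0.084
```

Request:
jog_arm --pt "0 0 0 0 45" --pt "0 0 0 0 45" --pt "0 0 0 0 45" --pt "0 0 0 0 45" --pt "0 0 0 0 45"

```text
time: 2.7
tool_pos: [0.5666, 0.0554, 0.0159]
tool_rot: [3.141, -0.0, 1.522]
ft_force: [8.5, -4.9, -1.4]
gripper_width: 0.0543
```

```bash
python3 -c "
from h import *
go(lx(.059),.059,.02)"
```

```text
t 2.7 pos [0.5666 0.0554 0.0159] F [ 8.5 -4.9 -1.4] w 0.0543 q6 0.12 
 MOVE [ 0.09  0.08 -0.1 ] turn [ 0.   -0.   -0.02]
```

Request:
jog_arm --pt "-0.3 0.03 0 0 40" --pt "-0.8 0.03 0 0 40" --pt "-1.3 0.03 0 0 40" --pt "-1.8 0.03 0 0 40" --pt "-2.2 0.03 0 0 40"

```text
time: 3.12
tool_pos: [0.563, -0.0341, 0.0161]
tool_rot: [-3.141, 0.0, 1.522]
ft_force: [-0.4, -0.5, -1.5]
gripper_width: 0.0539
```

Request:
jog_arm --pt "-0.4 0 0 0 40" --pt "-0.75 0 0 0 40" --pt "-0.75 0 0 0 40" --pt "-0.75 0 0 0 40" --pt "-0.75 0 0 0 40"

```text
time: 3.53
tool_pos: [0.5614, -0.0638, 0.0162]
tool_rot: [-3.141, -0.0, 1.522]
ft_force: [0.2, 0.7, -2.9]
gripper_width: 0.0544
```

Run:
```python
from h import *
from cell import bot
go(lx(-.06),-.06,.016)
for n in("side","top"):
    c=bot.capture(n);np.savez(f"pics/{n}2.npz",**c)
    crop(c,*((220,160,340,300) if n=="side" else (200,170,350,260)),4 if n=="side" else 5,f"pics/{n}2.png")
```

```text
t 3.53 pos [ 0.5614 -0.0638  0.0162] F [ 0.2  0.7 -2.9] w 0.0544 q6 -0.09 
 MOVE [0.1  0.07 0.  ] turn [-0.   -0.   -0.02]
```

View pics/side2.png

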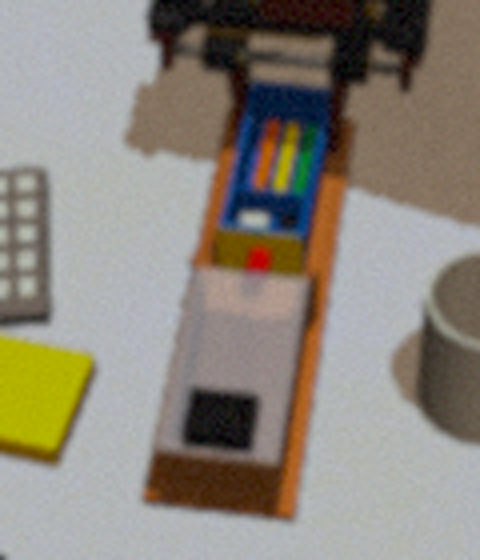

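View pics/top2.png

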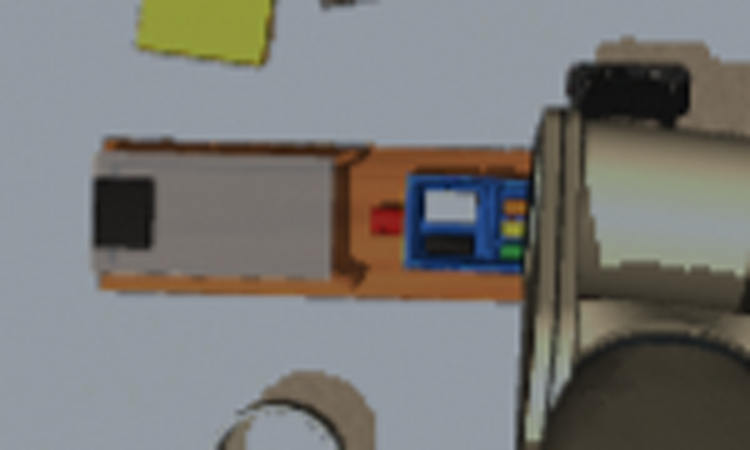

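Run:
```python
from h import *
c=dict(np.load("pics/top2.npz"))
T=lambda L:np.array(L)/5+[200,170]-0.4
print((atz(c,T([(405,174),(405,268)]),.05)*1000).round(1));print((atz(c,T([(371,220)]),.034)*1000).round(1))
print((atz(c,T([(370,146),(360,286)]),.05)*1000).round(1))
```

```text
[[597.2  57.6  50. ]
 [543.3  58.9  50. ]]
[[571.7  77.9  34. ]]
[[613.8  77.3  50. ]
 [533.6  84.9  50. ]]
```

Request:
jog_arm --pt "0 0 0 0 90" --pt "0 0 0 0 90" --pt "0 0.03 0 0 90" --pt "0.6 0.08 0 0 90" --pt "1.2 0.12 0 0 90"

```text
time: 4.05
tool_pos: [0.5691, -0.0158, 0.0164]
tool_rot: [3.141, 0.0, 1.521]
ft_force: [0.6, 0.2, 0.2]
gripper_width: 0.0788
```

```bash
python3 -c "
from h import *
go(.566,-.012,.016)"
```

```text
t 4.05 pos [ 0.5691 -0.0158  0.0164] F [0.6 0.2 0.2] w 0.0788 q6 0.0 
 MOVE [ 0.09 -0.08  0.01] turn [ 0.    0.   -0.03]
```

Request:
jog_arm --pt "0.05 -0.06 0 0 40" --pt "0.05 -0.06 0 0 40" --pt "0.05 -0.06 0 0 40" --pt "0.05 -0.06 0 0 40" --pt "0.05 -0.06 0 0 40"

```text
time: 4.47
tool_pos: [0.5663, -0.0143, 0.0164]
tool_rot: [-3.141, -0.0, 1.52]
ft_force: [-0.2, 0.4, 2.3]
gripper_width: 0.0537
```

Request:
jog_arm --pt "0 0 0 0 35" --pt "0 0 -0.3 0 35" --pt "0 0 -0.8 0 35" --pt "0 0 -1.2 0 35" --pt "0 0 -1.2 0 35"

```text
time: 4.88
tool_pos: [0.5684, -0.0148, 0.0675]
tool_rot: [3.137, 0.0, 1.52]
ft_force: [0.8, -0.6, -2.3]
gripper_width: 0.0541
```

Run:
```python
from h import *
from cell import bot
go(.563,-.07,.06,YAW+1.4)
for n in("side",):
    c=bot.capture(n);np.savez(f"pics/{n}3.npz",**c)
    crop(c,*((220,140,340,280) if n=="side" else (200,170,350,260)),4 if n=="side" else 5,f"pics/{n}3.png")
```

```text
t 4.88 pos [ 0.5684 -0.0148  0.0675] F [ 0.8 -0.6 -2.3] w 0.0541 q6 0.0 
 MOVE [-1.38 -0.07  0.19] turn [  0.04   0.03 -13.41]
```

View pics/side3.png

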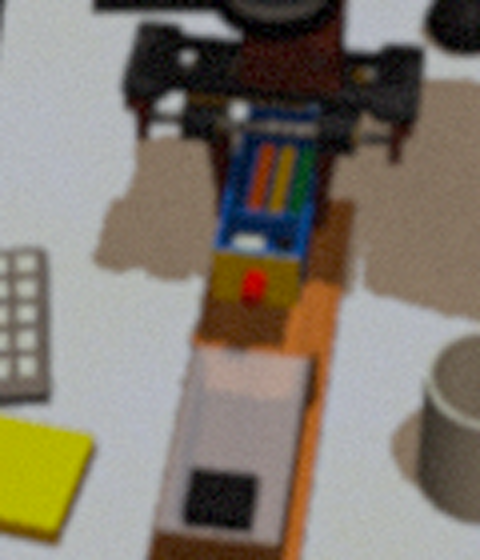

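Request:
jog_arm --pt "-0.5 0 0 -1.19 35" --pt "-0.5 0 0 -2.38 35" --pt "-0.5 0 0 -3.57 35" --pt "-0.5 0 0 -4.7 35" --pt "-0.5 0 0 -5.8 35"

```text
time: 5.35
tool_pos: [0.5659, -0.035, 0.0652]
tool_rot: [3.14, 0.001, 2.133]
ft_force: [-0.0, 0.1, -2.4]
gripper_width: 0.0538
```

Request:
jog_arm --pt "0 0 0 -1.19 35" --pt "0 0 0 -2.38 35" --pt "0 0 0 -3.57 35" --pt "0 0 0 -4.7 35" --pt "0 0 0 -5.8 35"

```text
time: 5.77
tool_pos: [0.5651, -0.0352, 0.0642]
tool_rot: [3.142, 0.0, 2.746]
ft_force: [0.6, 1.0, -3.0]
gripper_width: 0.054
```

Run:
```python
from h import *
go(.566,-.035,.06,YAW+np.pi/2)
```

```text
t 5.77 pos [ 0.5651 -0.0352  0.0642] F [ 0.6  1.  -3. ] w 0.054 q6 -1.26 
 MOVE [-0.02  0.01  0.1 ] turn [-0.    0.   -3.33]
```

Request:
jog_arm --pt "0 0 0 -1.19 35" --pt "0 0 0 -2.38 35" --pt "0 0 0 -3.33 35" --pt "0 0 0.2 -3.33 35" --pt "0 0 0.5 -3.33 35"

```text
time: 6.18
tool_pos: [0.5655, -0.0353, 0.0437]
tool_rot: [-3.141, 0.001, 3.091]
ft_force: [-0.5, 0.0, -2.3]
gripper_width: 0.0538
```

Run:
```python
from h import *
go(.566,-.035,.017,YAW+np.pi/2)
```

```text
t 6.18 pos [ 0.5655 -0.0353  0.0437] F [-0.5  0.  -2.3] w 0.0538 q6 -1.6 
 MOVE [-0.01  0.01  0.67] turn [-0.    0.01 -0.04]
```

Request:
jog_arm --pt "0 0 0.3 0 35" --pt "0 0 0.55 0 35" --pt "0 0 0.67 0 35" --pt "0 0 0.67 0 35" --pt "0 0 0.67 0 35"

```text
time: 6.6
tool_pos: [0.5651, -0.0353, 0.016]
tool_rot: [-3.141, 0.0, 3.09]
ft_force: [-0.5, 0.3, -2.2]
gripper_width: 0.0539
```

Run:
```python
from h import *
from cell import bot
go(.566,-.035,.017,YAW+np.pi/2)
for n in("side",):
    c=bot.capture(n);np.savez(f"pics/{n}4.npz",**c)
    crop(c,*((200,140,350,280) if n=="side" else (200,170,350,260)),4 if n=="side" else 5,f"pics/{n}4.png")
```

```text
t 6.6 pos [ 0.5651 -0.0353  0.016 ] F [-0.5  0.3 -2.2] w 0.0539 q6 -1.6 
 MOVE [-0.02  0.01 -0.03] turn [-0.    0.   -0.05]
```

View pics/side4.png

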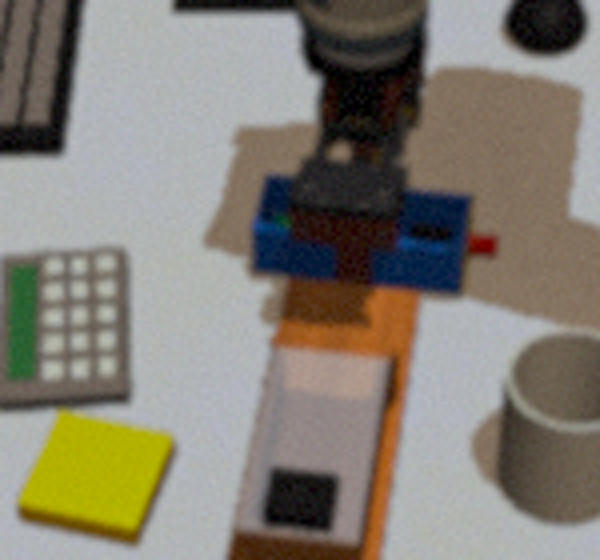

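Request:
jog_arm --pt "0 0 0.03 0 35" --pt "0 0 0.05 0 35" --pt "0 0 0.05 0 35"

```text
time: 6.9
tool_pos: [0.5654, -0.0353, 0.0155]
tool_rot: [-3.141, 0.001, 3.09]
ft_force: [-4.7, -0.2, 16.1]
gripper_width: 0.0539
```

Request:
jog_arm --pt "0 0 -0.02 0 95" --pt "0 0 -0.02 0 95" --pt "0 0 -0.02 0 95" --pt "0 0 -0.5 0 95" --pt "0 0 -1.4 0 95"

```text
time: 7.32
tool_pos: [0.5623, -0.0351, 0.0684]
tool_rot: [3.142, -0.007, 3.09]
ft_force: [0.4, -0.3, 0.2]
gripper_width: 0.0819
```

Request:
jog_arm --pt "0 0 -0.5 1.19 95" --pt "0 0 -0.5 2.38 95" --pt "0 0 -0.5 3.57 95" --pt "0 0 -0.5 4.7 95" --pt "0 0 -0.5 5.9 95"

```text
time: 7.73
tool_pos: [0.5625, -0.0351, 0.0883]
tool_rot: [-3.138, -0.006, 2.467]
ft_force: [0.2, 0.2, 0.5]
gripper_width: 0.0834
```

Request:
jog_arm --pt "0 0 0 1.19 95" --pt "0 0 0 2.38 95" --pt "0 0 0 3.57 95" --pt "0 0 0 4.7 95" --pt "0 0 0 5.9 95"

```text
time: 8.15
tool_pos: [0.5624, -0.0351, 0.0879]
tool_rot: [-3.135, -0.002, 1.843]
ft_force: [-0.5, 0.1, 0.2]
gripper_width: 0.083
```

Request:
jog_arm --pt "0 0 0 1.19 95" --pt "0 0 0 2.38 95" --pt "0 0 0 3.57 95" --pt "0 0 0 4.7 95" --pt "0 0 0 5.9 95"

```text
time: 8.57
tool_pos: [0.5623, -0.035, 0.0875]
tool_rot: [-3.134, 0.002, 1.22]
ft_force: [0.4, -0.1, -0.1]
gripper_width: 0.0834
```

Request:
jog_arm --pt "0 0 0 1.19 95" --pt "0 0 0 2.38 95" --pt "0 0 0 3.57 95" --pt "0 0 0 4.7 95" --pt "0 0 0 5.9 95"

```text
time: 8.98
tool_pos: [0.5622, -0.035, 0.0872]
tool_rot: [-3.137, 0.006, 0.596]
ft_force: [-0.1, 0.2, 0.1]
gripper_width: 0.0834
```

Run:
```python
from h import *
from cell import bot
go(.566,-.035,.017,YAW-np.pi/2)
for n in("side","top"):
    c=bot.capture(n);np.savez(f"pics/{n}5.npz",**c)
    crop(c,*((200,140,350,280) if n=="side" else (200,170,350,260)),4 if n=="side" else 5,f"pics/{n}5.png")
```

```text
t 8.98 pos [ 0.5622 -0.035   0.0872] F [-0.1  0.2  0.1] w 0.0834 q6 0.89 
 MOVE [0.09 0.06 1.75] turn [-0.03  0.07  6.14]
```

View pics/side5.png

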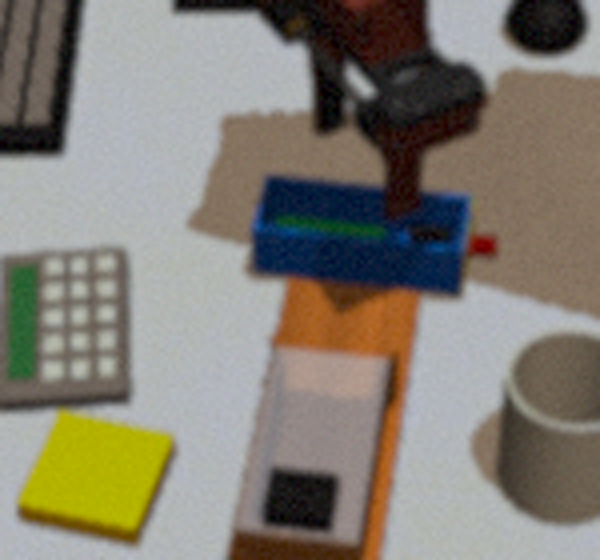

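Request:
jog_arm --pt "0.02 0.02 0 1.19 95" --pt "0.04 0.03 0 2.38 95" --pt "0.06 0.04 0 3.57 95" --pt "0.08 0.05 0 4.7 95" --pt "0.08 0.06 0 5.9 95"

```text
time: 9.5
tool_pos: [0.5663, -0.0352, 0.0869]
tool_rot: [-3.141, 0.008, -0.017]
ft_force: [0.2, -1.0, 0.2]
gripper_width: 0.0837
```

Request:
jog_arm --pt "0 0 0 0.24 95" --pt "0 0 0 0.24 95" --pt "0 0 0 0.24 95"

```text
time: 9.75
tool_pos: [0.5662, -0.0352, 0.0867]
tool_rot: [-3.141, 0.008, -0.038]
ft_force: [-0.4, -0.0, 1.3]
gripper_width: 0.0833
```

Run:
```python
from h import *
from cell import bot
go(.565,-.0355,.017,YAW-np.pi/2)
for n in("side","top"):
    c=bot.capture(n);np.savez(f"pics/{n}6.npz",**c)
    crop(c,*((200,140,350,280) if n=="side" else (200,170,350,260)),4 if n=="side" else 5,f"pics/{n}6.png")
```

```text
t 9.75 pos [ 0.5662 -0.0352  0.0867] F [-0.4 -0.   1.3] w 0.0833 q6 1.53 
 MOVE [-0.02  0.01  1.74] turn [-0.    0.08  0.08]
```

View pics/side6.png

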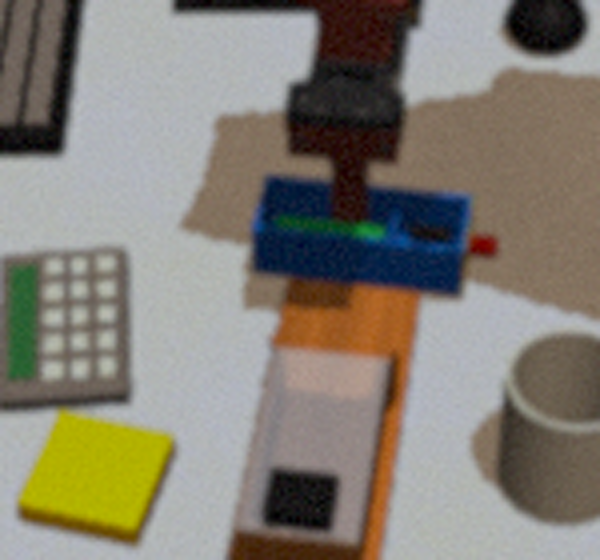

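Request:
jog_arm --pt "0 0 0.8 0.08 95" --pt "0 0 1.5 0.08 95" --pt "0 0 1.74 0.08 95" --pt "0 0 1.74 0.08 95" --pt "0 0 1.74 0.08 95"

```text
time: 10.27
tool_pos: [0.5656, -0.0351, 0.0172]
tool_rot: [-3.141, 0.009, -0.047]
ft_force: [-0.0, -0.1, 1.4]
gripper_width: 0.0832
```

Request:
jog_arm --pt "0 0 0 0 35" --pt "0 0 0 0 35" --pt "0 0 0 0 35" --pt "0 0 0 0 35" --pt "0 0 0 0 35"

```text
time: 10.68
tool_pos: [0.566, -0.0352, 0.0179]
tool_rot: [-3.141, 0.008, -0.047]
ft_force: [0.2, -0.9, 6.8]
gripper_width: 0.054
```

Request:
jog_arm --pt "0 0 -0.3 0 35" --pt "0 0 -0.9 0 35" --pt "0 0 -1.2 0 35" --pt "0 0 -1.2 0 35" --pt "0 0 -1.2 0 35"

```text
time: 11.1
tool_pos: [0.567, -0.0352, 0.0668]
tool_rot: [-3.142, 0.006, -0.047]
ft_force: [1.1, -0.7, -1.9]
gripper_width: 0.0538
```

Run:
```python
from h import *
from cell import bot
go(lx(-.035),-.035,.06)
for n in("side","top"):
    c=bot.capture(n);np.savez(f"pics/{n}7.npz",**c)
    crop(c,*((200,140,350,280) if n=="side" else (200,170,350,260)),4 if n=="side" else 5,f"pics/{n}7.png")
```

```text
t 11.1 pos [ 0.567  -0.0352  0.0668] F [ 1.1 -0.7 -1.9] w 0.0538 q6 1.54 
 MOVE [-0.03 -0.    0.17] turn [ -0.04   0.04 -15.  ]
```

View pics/side7.png

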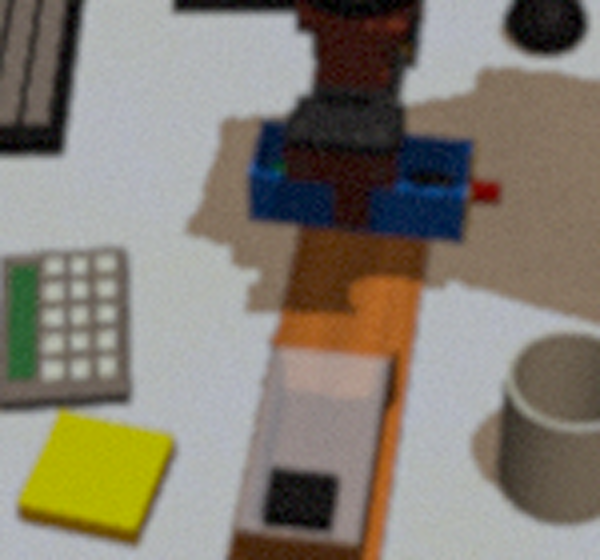

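Request:
jog_arm --pt "0 0 0 -1.19 35" --pt "0 0 0 -2.38 35" --pt "0 0 0 -3.57 35" --pt "0 0 0 -4.7 35" --pt "0 0 0 -5.9 35"

```text
time: 11.62
tool_pos: [0.5649, -0.0351, 0.0642]
tool_rot: [-3.135, 0.009, 0.576]
ft_force: [-0.4, 0.1, -1.9]
gripper_width: 0.0537
```

Request:
jog_arm --pt "0 0 0 -1.19 35" --pt "0 0 0 -2.38 35" --pt "0 0 0 -3.57 35" --pt "0 0 0 -4.7 35" --pt "0 0 0 -5.9 35"

```text
time: 12.03
tool_pos: [0.564, -0.035, 0.0628]
tool_rot: [-3.129, 0.004, 1.199]
ft_force: [-0.0, 0.3, -2.9]
gripper_width: 0.0538
```

Run:
```python
from h import *
go(lx(-.035),-.035,.06)
```

```text
t 12.03 pos [ 0.564  -0.035   0.0628] F [-0.   0.3 -2.9] w 0.0538 q6 0.29 
 MOVE [0.02 0.04 0.07] turn [-0.13  0.02 -3.1 ]
```

Request:
jog_arm --pt "0.02 0.04 0 -1.19 35" --pt "0.02 0.04 0 -2.38 35" --pt "0.02 0.04 0 -3.1 35" --pt "0.02 0.04 0.3 -3.1 35" --pt "0.02 0.04 0.6 -3.1 35"

```text
time: 12.45
tool_pos: [0.5653, -0.0348, 0.0376]
tool_rot: [-3.128, -0.0, 1.521]
ft_force: [0.8, 0.2, -3.1]
gripper_width: 0.0538
```

Request:
jog_arm --pt "0 0 0 0 35" --pt "0 0 0.2 0 35" --pt "0 0 0.4 0 35" --pt "0 0 0.4 0 35"

```text
time: 12.78
tool_pos: [0.5639, -0.0347, 0.0197]
tool_rot: [-3.125, -0.0, 1.52]
ft_force: [-0.6, -0.0, -2.6]
gripper_width: 0.0538
```

Run:
```python
from h import *
from cell import bot
go(lx(-.035),-.035,.0172)
for n in("side","top"):
    c=bot.capture(n);np.savez(f"pics/{n}8.npz",**c)
    crop(c,*((200,140,350,280) if n=="side" else (200,170,350,260)),4 if n=="side" else 5,f"pics/{n}8.png")
```

```text
t 12.78 pos [ 0.5639 -0.0347  0.0197] F [-0.6 -0.  -2.6] w 0.0538 q6 -0.03 
 MOVE [-0.01  0.04  0.06] turn [-0.15 -0.   -0.04]
```

View pics/side8.png

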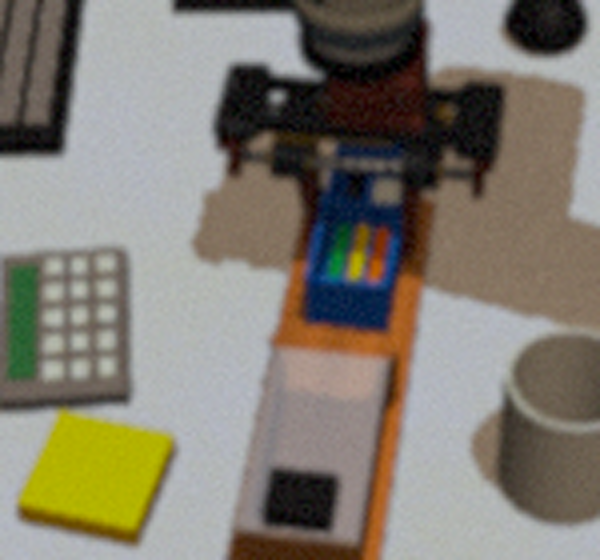

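View pics/top8.png

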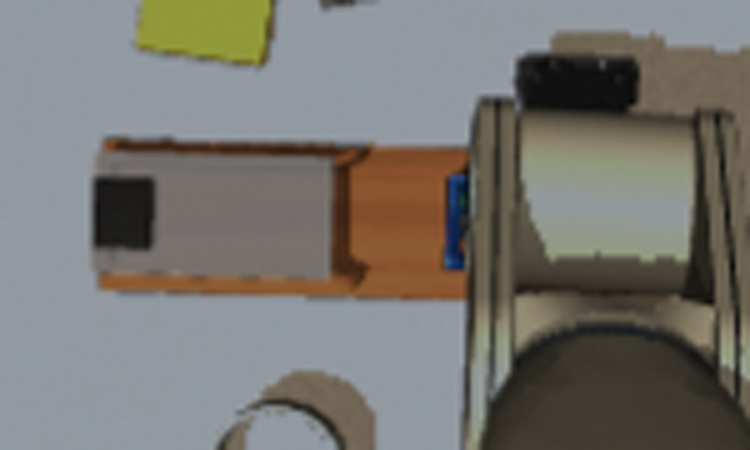

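Run:
```python
from h import *
c=dict(np.load("pics/top8.npz"))
T=lambda L:np.array(L)/5+[200,170]-0.4
a=atz(c,T([(446,176),(446,269)]),.052)*1000
print(a.round(1),a.mean(0),lx(a.mean(0)[1]/1000))
```

```text
[[595.4  34.2  52. ]
 [542.2  35.4  52. ]] [568.79779545  34.79393308  52.        ] 0.5688648972815439
```

Request:
jog_arm --pt "0 0.02 0.04 -0.04 35" --pt "0 0.02 0.05 -0.04 35" --pt "0.3 0.02 0.05 -0.04 35" --pt "0.7 0.02 0.05 -0.04 35" --pt "1.1 0.02 0.05 -0.04 35"

```text
time: 13.3
tool_pos: [0.568, 0.01, 0.0194]
tool_rot: [-3.128, -0.001, 1.524]
ft_force: [0.3, 0.3, -1.2]
gripper_width: 0.0537
```

Run:
```python
from h import *
go(lx(.056),.056,.0175)
```

```text
t 13.3 pos [0.568  0.01   0.0194] F [ 0.3  0.3 -1.2] w 0.0537 q6 0.04 
 MOVE [ 1.15 -0.01  0.05] turn [-0.13 -0.01 -0.  ]
```

Request:
jog_arm --pt "0.2 0 0.02 0 35" --pt "0.4 0 0.02 0 35" --pt "0.6 0 0.02 0 35" --pt "0.6 0 0.02 0 35"

```text
time: 13.63
tool_pos: [0.5693, 0.0354, 0.0188]
tool_rot: [-3.128, -0.001, 1.525]
ft_force: [0.2, 0.3, -1.4]
gripper_width: 0.0538
```

Run:
```python
from h import *
from cell import bot
go(lx(.056),.056,.0175)
for n in("side",):
    c=bot.capture(n);np.savez(f"pics/{n}9.npz",**c)
    crop(c,*((220,160,340,280) if n=="side" else (200,170,350,260)),5 if n=="side" else 5,f"pics/{n}9.png")
```

```text
t 13.63 pos [0.5693 0.0354 0.0188] F [ 0.2  0.3 -1.4] w 0.0538 q6 0.08 
 MOVE [ 0.51 -0.01  0.03] turn [-0.13 -0.01  0.01]
```

View pics/side9.png

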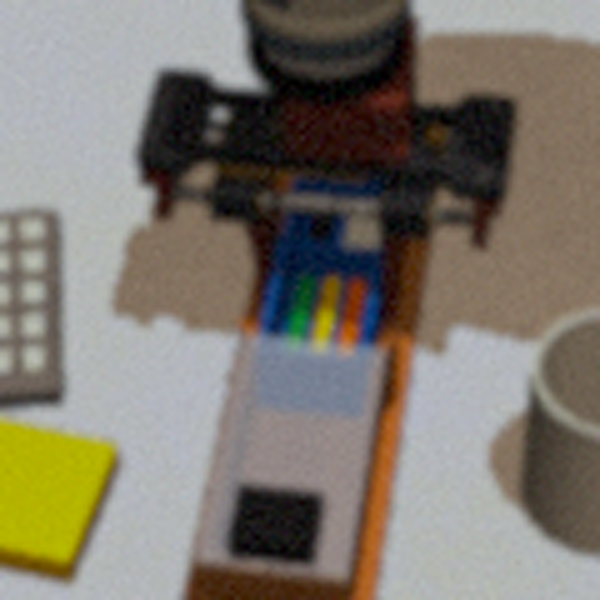

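Request:
jog_arm --pt "0.25 0 0.02 0 35" --pt "0.5 0 0.02 0 35" --pt "0.5 0 0.02 0 35" --pt "0.5 0 0.02 0 35"

```text
time: 14.02
tool_pos: [0.5707, 0.0557, 0.0184]
tool_rot: [-3.129, -0.001, 1.525]
ft_force: [-0.2, 3.6, 3.7]
gripper_width: 0.0537
```

Request:
jog_arm --pt "0 0 0 0 95" --pt "0 0 0 0 95" --pt "0 0 0 0 95" --pt "0 0 -0.9 0 95" --pt "0 0 -1.8 0 95"

```text
time: 14.43
tool_pos: [0.5693, 0.0551, 0.0888]
tool_rot: [-3.123, -0.001, 1.525]
ft_force: [-0.2, 1.3, 0.0]
gripper_width: 0.0823
```

Run:
```python
from h import *
go(lx(-.07),-.07,.1)
```

```text
t 14.43 pos [0.5693 0.0551 0.0888] F [-0.2  1.3  0. ] w 0.0823 q6 0.12 
 MOVE [-3.13  0.01 -0.28] turn [-0.18 -0.01  0.01]
```

Request:
jog_arm --pt "-1 0 -0.2 0 0" --pt "-2 0 -0.2 0 0" --pt "-3.13 0.01 -0.2 0 0" --pt "-3.13 0.01 -0.2 0 0" --pt "-3.13 0.01 -0.2 0 0"

```text
time: 14.85
tool_pos: [0.5638, -0.0724, 0.0967]
tool_rot: [-3.123, -0.001, 1.521]
ft_force: [0.4, 0.4, -0.1]
gripper_width: 0.0534
```

Request:
jog_arm --pt "0 0 0 0 0" --pt "0 0 0 0 0" --pt "0 0 0 0 0"

```text
time: 15.1
tool_pos: [0.5637, -0.0712, 0.0964]
tool_rot: [-3.122, -0.001, 1.522]
ft_force: [-0.2, 0.6, -0.3]
gripper_width: 0.0336
```

Run:
```python
from h import *
from cell import bot
go(lx(-.07),-.07,.016)
for n in("side","top"):
    c=bot.capture(n);np.savez(f"pics/{n}10.npz",**c)
    crop(c,*((220,140,340,280) if n=="side" else (200,170,350,260)),4 if n=="side" else 5,f"pics/{n}10.png")
```

```text
t 15.1 pos [ 0.5637 -0.0712  0.0964] F [-0.2  0.6 -0.3] w 0.0336 q6 -0.1 
 MOVE [0.03 0.04 2.01] turn [-0.18 -0.01 -0.02]
```

View pics/side10.png

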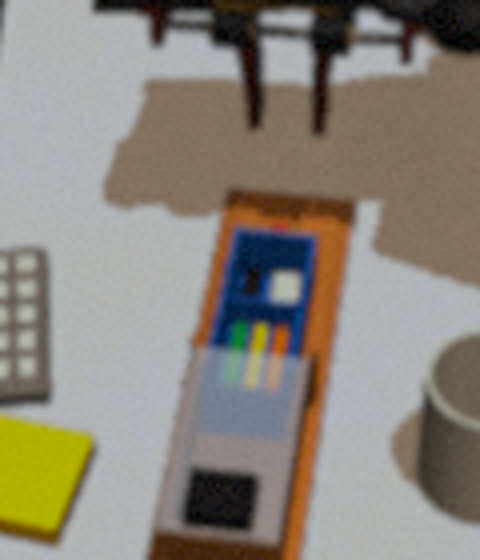

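View pics/top10.png

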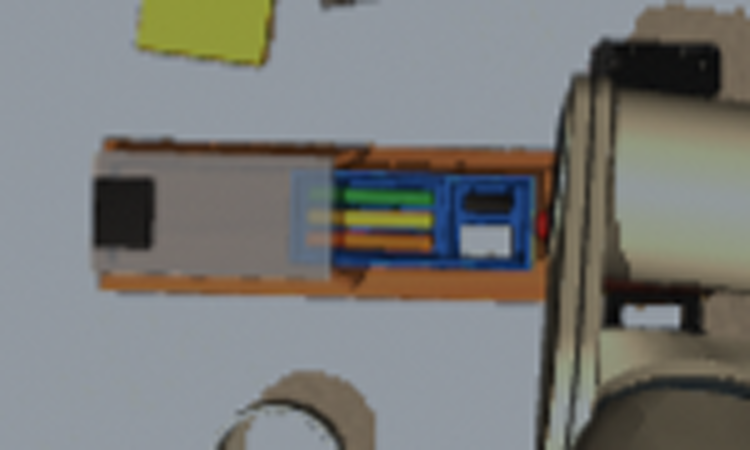

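Request:
jog_arm --pt "0 0.02 0.6 0 0" --pt "0 0.04 1.2 0 0" --pt "0 0.04 1.7 0 0" --pt "0 0.04 2.0 0 0" --pt "0 0.04 2.0 0 0"

```text
time: 15.62
tool_pos: [0.562, -0.0702, 0.014]
tool_rot: [-3.118, -0.001, 1.523]
ft_force: [-0.9, -1.1, 0.9]
gripper_width: 0.0003
```

Request:
jog_arm --pt "0.2 0 0 0 0" --pt "0.5 0 0 0 0" --pt "0.8 0 0 0 0" --pt "1.1 0.02 0 0 0" --pt "1.4 0.03 0 0 0"

```text
time: 16.03
tool_pos: [0.5666, -0.0128, 0.015]
tool_rot: [-3.12, -0.001, 1.524]
ft_force: [-0.4, -2.9, 2.5]
gripper_width: 0.0009
```

Run:
```python
from h import *
from cell import bot
go(lx(.03),.03,.016)
for n in("side",):
    c=bot.capture(n);np.savez(f"pics/{n}11.npz",**c)
    crop(c,*((220,140,340,280) if n=="side" else (200,170,350,260)),4 if n=="side" else 5,f"pics/{n}11.png")
```

```text
t 16.03 pos [ 0.5666 -0.0128  0.015 ] F [-0.4 -2.9  2.5] w 0.0009 q6 0.0 
 MOVE [ 1.07  0.   -0.02] turn [-0.21 -0.01 -0.  ]
```

View pics/side11.png

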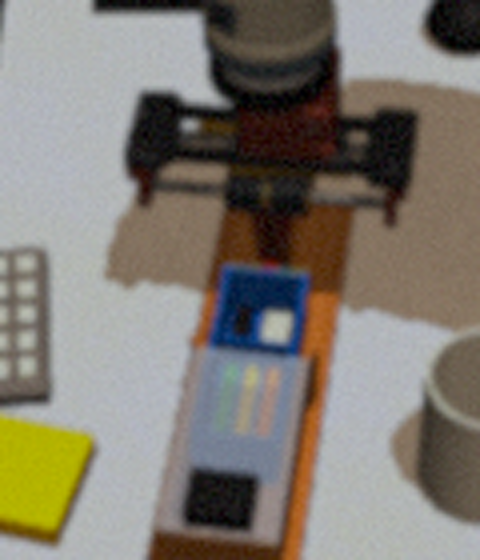

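Request:
jog_arm --pt "0.3 0 -0.01 0 0" --pt "0.55 0 -0.01 0 0" --pt "0.75 0 -0.01 0 0" --pt "0.9 0 -0.01 0 0" --pt "1.0 0 -0.01 0 0"

```text
time: 16.5
tool_pos: [0.5688, 0.0294, 0.0157]
tool_rot: [-3.12, -0.001, 1.525]
ft_force: [-0.3, -3.2, 2.3]
gripper_width: 0.0004
```

Run:
```python
from h import *
from cell import bot
go(lx(.056),.056,.016)
for n in("side","top"):
    c=bot.capture(n);np.savez(f"pics/{n}12.npz",**c)
    crop(c,*((220,160,340,280) if n=="side" else (200,170,350,260)),5 if n=="side" else 5,f"pics/{n}12.png")
```

```text
t 16.5 pos [0.5688 0.0294 0.0157] F [-0.3 -3.2  2.3] w 0.0004 q6 0.07 
 MOVE [ 0.66 -0.   -0.01] turn [-0.2  -0.01  0.01]
```

View pics/side12.png

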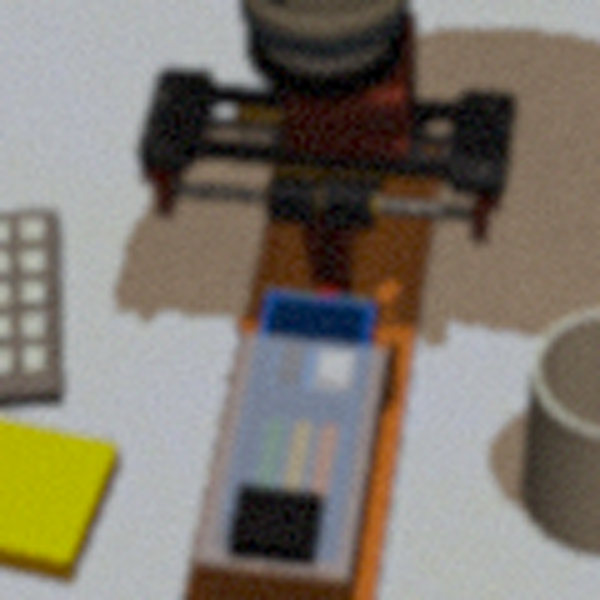

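View pics/top12.png

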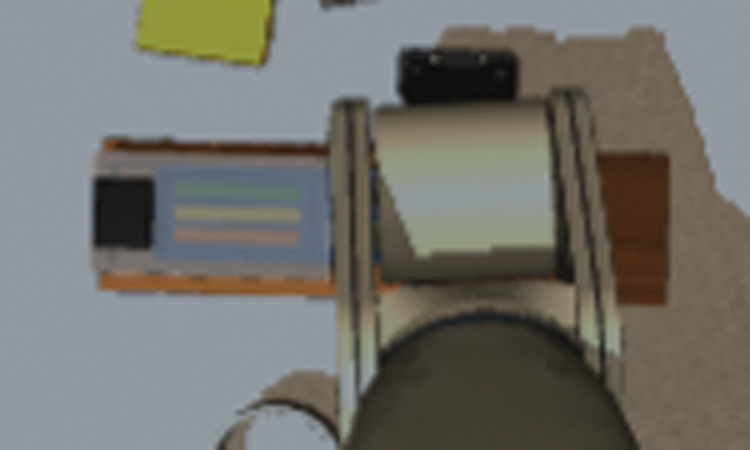

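Request:
jog_arm --pt "0.08 0 0 0 0" --pt "0.16 0 0 0 0" --pt "0.24 0 0 0 0" --pt "0.32 0 0 0 0" --pt "0.38 0 0 0 0"

```text
time: 17.02
tool_pos: [0.5691, 0.0446, 0.0153]
tool_rot: [-3.119, -0.001, 1.525]
ft_force: [0.4, -4.9, 0.4]
gripper_width: 0.0004
```

Request:
jog_arm --pt "0.04 0 0 0 0" --pt "0.08 0 0 0 0" --pt "0.12 0 0 0 0"

```text
time: 17.27
tool_pos: [0.5693, 0.0493, 0.0153]
tool_rot: [-3.119, -0.001, 1.525]
ft_force: [-0.6, -3.6, 1.5]
gripper_width: 0.0004
```

Request:
jog_arm --pt "0.04 0 0 0 0" --pt "0.08 0 0 0 0" --pt "0.12 0 0 0 0"

```text
time: 17.52
tool_pos: [0.5696, 0.0544, 0.0153]
tool_rot: [-3.119, -0.001, 1.525]
ft_force: [0.4, -2.4, 1.2]
gripper_width: 0.0006
```

Request:
jog_arm --pt "0.04 0 0 0 0" --pt "0.08 0 0 0 0" --pt "0.12 0 0 0 0"

```text
time: 17.77
tool_pos: [0.5693, 0.0554, 0.0154]
tool_rot: [-3.118, 0.004, 1.528]
ft_force: [-0.6, -37.1, 5.5]
gripper_width: 0.0007
```

Run:
```python
from h import *
from cell import bot
go(lx(.056),.056,.016)
for n in("side",):
    c=bot.capture(n);np.savez(f"pics/{n}13.npz",**c)
    crop(c,*((220,160,340,280) if n=="side" else (200,170,350,260)),5 if n=="side" else 5,f"pics/{n}13.png")
```

```text
t 17.77 pos [0.5693 0.0554 0.0154] F [ -0.6 -37.1   5.5] w 0.0007 q6 0.12 
 MOVE [ 0.01  0.01 -0.02] turn [-0.22  0.04  0.03]
```

View pics/side13.png

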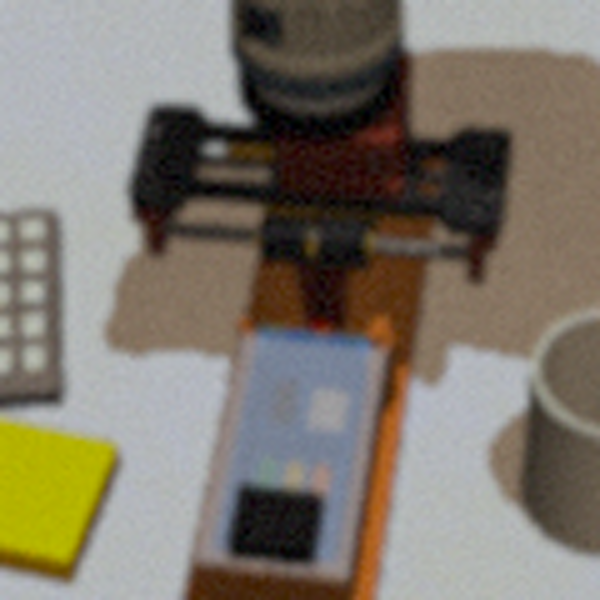

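Request:
jog_arm --pt "-0.3 0 0 0 0" --pt "-0.8 0 0 0 0" --pt "-1.5 0 0 0 0" --pt "-2.2 0 -0.5 0 0" --pt "-3 0 -1.5 0 0"

```text
time: 18.23
tool_pos: [0.5629, -0.0588, 0.066]
tool_rot: [-3.112, 0.003, 1.528]
ft_force: [0.5, 0.6, -0.8]
gripper_width: 0.0006
```

Request:
jog_arm --pt "-1 0 -0.5 0 0" --pt "-2 0 -1.2 0 0" --pt "-3 0 -2 0 0" --pt "-4 0 -2 0 0" --pt "-4 0 -2 0 0"

```text
time: 18.65
tool_pos: [0.5599, -0.2228, 0.1492]
tool_rot: [-3.117, 0.005, 1.525]
ft_force: [0.4, -0.2, 0.3]
gripper_width: 0.0002
```

Run:
```python
from h import *
from cell import bot
go(lx(.056),.056,.016)
for n in("side","top"):
    c=bot.capture(n);np.savez(f"pics/{n}14.npz",**c)
    crop(c,*((220,160,340,300) if n=="side" else (205,180,335,250)),4.2 if n=="side" else 6,f"pics/{n}14.png")
    cv2.imwrite(f"pics/{n}14f.png",c["frame"][:,:,::-1])
```

```text
t 18.65 pos [ 0.5599 -0.2228  0.1492] F [ 0.4 -0.2  0.3] w 0.0002 q6 -0.34 
 MOVE [6.99 0.01 3.3 ] turn [-0.23  0.05  0.01]
```

View pics/side14.png

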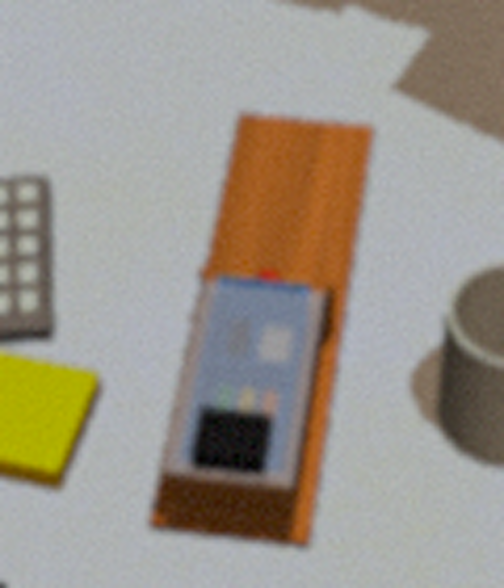

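View pics/top14.png

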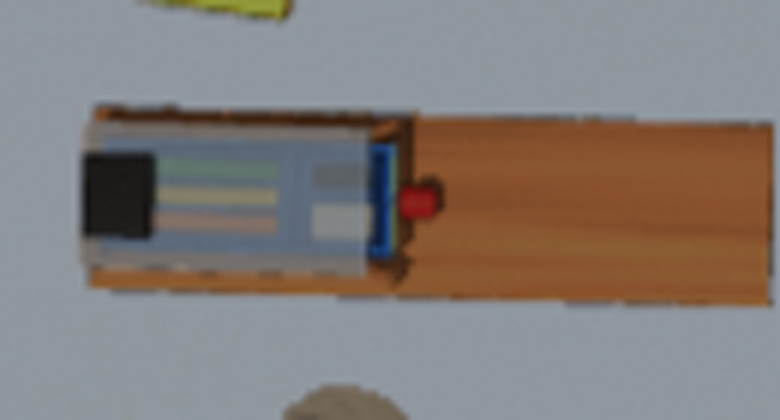

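View pics/top14f.png

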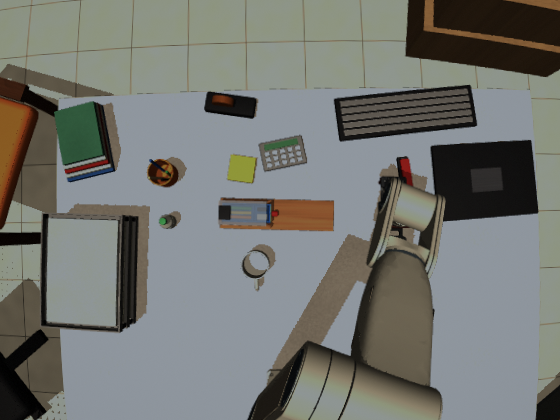

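Run:
```python
from h import *
c=dict(np.load("pics/top14.npz"))
T=lambda L:np.array(L)/6+[205,180]-0.4
p=lambda L,z:(atz(c,T(L),z)*1000).round(1).tolist()
print('knob',p([(438,202)],.032),'front',p([(400,147),(398,258)],.05),'board',p([(772,124),(770,304)],.008),'flare',p([(413,118),(405,284)],.05), 'back', p([(90,287),(96,105)],.008))
a=dict(np.load("pics/top0.npz"))["frame"].astype(int);b=c["frame"].astype(int)
d=abs(a-b).sum(2)
for n,(x0,y0,x1,y1) in dict(calc=(258,133,310,173),mug=(238,245,275,295),stap=(200,88,260,120),glue=(155,208,180,232),notes=(225,150,260,185),pot=(143,155,183,190),redst=(394,150,418,175)).items(): print(n,d[y0:y1,x0:x1].mean().round(1),np.percentile(d[y0:y1,x0:x1],95))
```

```text
knob [[572.5, 66.9, 32.0]] front [[598.7, 84.3, 50.0], [545.7, 86.5, 50.0]] board [[607.7, -98.1, 8.0], [519.2, -94.7, 8.0]] flare [[612.4, 77.8, 50.0], [533.2, 83.4, 50.0]] back [[535.4, 239.0, 8.0], [624.9, 234.3, 8.0]]
calc 14.8 21.0
mug 16.1 21.0
stap 10.3 20.0
glue 14.6 21.0
notes 15.9 20.0
pot 11.9 20.0
redst 24.7 130.0
```

View pics/side14f.png

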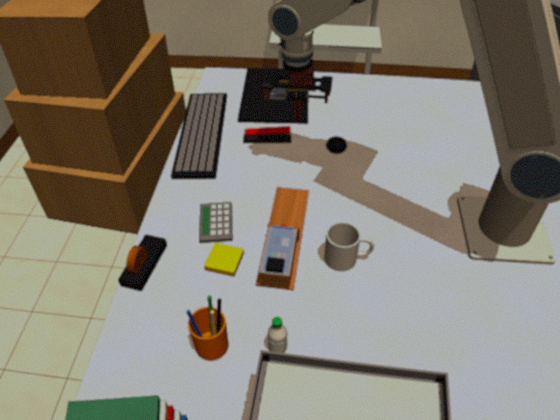

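Request:
jog_arm --pt "0 0 -0.3 0 0" --pt "0 0 -0.3 0 0" --pt "0 0 -0.3 0 0"

```text
time: 19.0
tool_pos: [0.5596, -0.2193, 0.1594]
tool_rot: [-3.114, 0.003, 1.526]
ft_force: [-0.3, 0.2, 0.2]
gripper_width: 0.0005
```

```bash
python3 -c "
from cell import bot
print(bot.finish_job())"
```

```text
the job is handed in; nothing more can be done
None
```

The tray is back in its sleeve with the knob outwards and appears fully home. I handed the job in at about 19 s.

I drew the tray right out by its plain end. Then I lifted it level and turned it in two 90° steps, setting it down crosswise on the board between them to change grip. Finally I slid it in plain end first and pushed the knob with closed fingers.

**Seating:** the push met 2 to 5 N for most of its length, then rose sharply to 37 N at the position I had predicted for home. That is more than the catch can resist, so I took it as the back of the sleeve.

**Final pictures:** these show the yellow front at the mouth and only the knob outside. The knob tip measures about 163 mm from the board's front edge, where exactly home would be 165 mm. The difference is within the camera error, and a tray stopped before the catch would read at most 159 mm.

**Catch:** I did not see the snap itself. My force readings were too far apart to show the catch's 7 to 14 N peak, and the black housing hides the roller.

**Other things on the desk:** in the final pictures all of them look unmoved. The arm ended clear of everything.

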